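# Box up the clay bear

### The arm

A 6-joint arm with a two-finger parallel gripper is mounted at the origin on the work surface. World frame = base frame: x ahead of the robot, y to its left, z up, the work surface at z = 0. Lengths are in m, angles in rad, forces in N, time in s.
With the tool pointing down it reaches from about 0.275 to 0.725 m from the base axis. Payload 15.9 kg.
Tool frame: the origin (TCP) lies midway between the tips of the shut fingers; the grasp point (between the pads) lies 19 mm behind it (arm.grip_depth is the distance from the TCP to the grasp point, in m); z points along the fingers, y is the line along which they close (so a half turn about z gives the same grasp; the last joint's range is limited). The gripper opens to 85 mm and grips with 20 to 120 N. Pads are 22 mm wide; open, the fingers measure 114 mm over their backs; the gripper's body (76 mm by 85 mm) begins 54 mm behind the grasp point. The pads swing forward as they close: fully open they stand 13 mm farther back than shut.
Start: joints at [1.337, 0.213, -0.034, 1.323, 0, 1.571], TCP at [0.116, 0.486, 0.231] pointing down, gripper open.
Joint ranges: [-2.98, 2.98], [-0.74, 1.72], [-1.14, 1.35], [-2.1, 2.04], [-1.57, 1.44], [-3.14, 3.14]. Speed limits (rad/s): [1.89, 1.89, 2.39, 2.57, 3.14, 3.14].

### API

Orientations are given as a 3x3 rotation matrix whose columns are the frame's x, y, z axes.
In Python, from plant import arm, vision gives the robot as it stands.
- The arm moves only by the tool move_arm, never from a script. Its argument "deltas" is one flat list of numbers, 7 for each row, row after row: the shift along the world's x, y, z in cm, then the turn, a rotation vector about the world's x, y, z in rad, then the finger opening in cm, from 0 to 8.54. In form: [tx, ty, tz, rx, ry, rz, grip, tx, ty, tz, rx, ry, rz, grip, ...]. A call has 1 to 8 rows; each row shifts and turns the commanded pose from where the row before left it; what a row does not reach is not made up. A row lasts 1/10 s, in which the tool goes at most 50 mm and 8.59 degrees, less where a joint would pass 70% of its speed; a pose out of reach is approached as far as the arm can. A call with a gripper value outside its range is refused whole. The fingers move at their own pace and stop on an object; the grip force is fixed at half the most. Time passes only in rows, so rows that do not move let the fingers close. It gives the time, the measured TCP pose, the force, the opening and the grip force at its end, in the units of the state.
- arm.get_state(): the state, without advancing time (a new reading comes with each control period).
- vision.snapshot(name): name is "scene" or "top" or "wrist"; returns the picture (384x512x3 uint8, blue, green, red); there is no depth.
- vision.calibration(name): a dict with "fovy" (degrees; the focal length in pixels is half the picture's height over the tangent of half this angle, whatever the lens; pixels are square), "cx", "cy" (the principal point, pixels), "R" (3x3) and "t" (3): a world point X has camera coordinates R X + t. Camera axes: x right, y down, z forward; pixel columns grow to the right and rows downward; lengths in m; the calibration is good to about 2 mm. A picture is of the moment at which its call begins: read the wrist's pose just before it. calibration takes no time and is no camera call; for the wrist camera it gives the pose at the moment of the call.
- arm.close_job(): hands the job in; it is judged then, once.
The state is a dict: "t": time; "qpos": joint angles; "joint_vel": joint speeds; "joint_efforts": joint torques, N m; "tool_pos": TCP position; "ee_rot": TCP orientation; "ft_force": force on the tool from outside, world axes, zero at the start; "torque": the same for the moment, N m; "width": finger opening in m; "grip_force": force on a finger pad.
Only numpy, scipy, OpenCV 4.12 (cv2) and the standard library are available. Lean on these libraries where they do the work, as an engineer would, in place of code of your own. Each camera call takes 0.05 s, during which the arm holds its last target. There are 200 camera calls.

### The job

Gently stand the little clay bear upright in the larger of the two open wooden boxes, then close that box with its own lid, the larger one, so that it lies flat and fully home on the rim. Set both down rather than dropping them.

Things in the scene. Friction and masses are not known exactly. Their poses are not given: they have to be found in the camera images.
- bear: Clay bear standing, 70 mm tall, 110 g, near two other clay figures (woman in bell skirt, bird); they may swap places. Origin: centre of its underside, z up; it faces -x (snout, paws, honey pot reach 32 mm that way). Belly: cylinder 40 mm across, up to 38 mm height, its y sides bare: grip across y at 20-45 mm height. Head 29 mm wide, 38 over the ears. 30 mm or more free around it
- box: Larger of the two open plywood boxes, fixed, empty: 126 (x) by 156 (y) mm outside, 90 high; walls and floor 8 mm thick, opening 110 by 140, inner floor 8 mm above the table. Origin: centre of its underside on the table, z up. Closed, the lid's origin is 82 mm above this one, long sides together, either way round. The other box is 94 mm square, 62 high
- lid: Larger of two loose plywood lids, 200 g, lying right way up: board 134 (x) by 164 (y) mm, 10 thick, over a cleat 88 by 118, 8 thick, that drops into the box opening with 11 mm spare all round. Grip bar on its middle: 18 mm wide (x), 70 long (y), 32 high. Origin: centre of the cleat's underside, z up; board top at 18 mm, bar top at 50. The other lid is 100 mm square; they may swap places
Mind the look-alikes: they are no part of the job. What is shaped like the bear but blue, green or turquoise is not meant.

How it is judged:
On the way:
1. the bear stands upright on the floor of the larger box (x of bear in the frame of box between -0.055 and 0.055 m and y of bear in the frame of box between -0.07 and 0.07 m and z of bear in the frame of box between 0.003 and 0.013 m and angle between bear's own z axis and vertical below 0.175 rad), for 0.2 s.
At the end, for the whole second after the job is handed in: The bear stands on the floor of the larger box, upright within 10 degrees; the larger lid lies on that box's rim, level within 2 degrees and down within 2.5 mm, centred within 15 mm in x and y and square to the box within 11 degrees; both at rest (all of step 1 and x of lid in the frame of box between -0.015 and 0.015 m and y of lid in the frame of box between -0.015 and 0.015 m and z of lid in the frame of box between 0.078 and 0.0845 m and angle between the x axis of lid and the x axis of box, either way round below 0.2 rad and angle between lid's own z axis and vertical below 0.035 rad and linear speed of each of bear, lid below 0.02 m/s); the robot touches nothing.
It fails at once if the bear is dropped (falls free of the fingers faster than 0.8 m/s, a drop of about 33 mm) (linear speed of bear above 0.8 m/s and contact force between the fingers and bear below 0.1 N).
It fails at once if the lid is dropped (falls free of the fingers faster than 0.8 m/s, a drop of about 33 mm) (linear speed of lid above 0.8 m/s and contact force between the fingers and lid below 0.1 N).
It also fails if it takes over 61 s, if anything falls off the work surface, if the arm or the gripper's body presses on something with over 40 N, if the wrist force passes 120 N, or if a joint passes its speed limit or range.

## Working session

There is one attempt and no reset: what is moved stays moved. The work goes in short steps, Python scripts to look and compute and a tool call to move; the robot and the scene stay as the last step left them, time stands still between calls to the robot, and variables do not carry over. Pictures are saved under pics/ and viewed, at most 12 in all, crops included, and the job is handed in when it is done.

Besides the shell and the picture viewer there is one more tool, called after "Call:" as a command line: name --argument value ..., lists and objects as JSON in quotes. move_arm: Moves the arm, as the interface text tells. Its arguments: {"type":"object","properties":{"deltas":{"type":"array","items":{"type":"number"}}},"required":["deltas"]}

```bash
mkdir -p pics; ls; cat > h.py <<'E'
import numpy as np, cv2
from plant import arm, vision
def cal(n):
    c=vision.calibration(n); f=192/np.tan(np.radians(c["fovy"])/2)
    return f,c["cx"],c["cy"],np.array(c["R"]),np.array(c["t"])
def ray(c,u,v):
    f,cx,cy,R,t=c; d=R.T@np.array([(u-cx)/f,(v-cy)/f,1]); return -R.T@t,d
def onz(c,u,v,z):
    o,d=ray(c,u,v); return o+d*(z-o[2])/d[2]
def proj(c,X):
    f,cx,cy,R,t=c; p=R@np.asarray(X)+t; return np.array([cx+f*p[0]/p[2],cy+f*p[1]/p[2]])
E
python3 - <<'E'
from h import *
for n in ("scene","top"):
    im=vision.snapshot(n); cv2.imwrite(f"pics/{n}0.png",im); c=cal(n); print(n,c[:3],-c[3].T@c[4]); print(c[3])
a=cv2.imread("pics/top0.png");b=cv2.imread("pics/scene0.png")
cv2.imwrite("pics/top0v.png",cv2.resize(a,(800,600),interpolation=cv2.INTER_CUBIC))
E
```

```text
pics
scene (np.float64(496.494343260674), 260.19294698876934, 182.71703546396643) [ 0.93509331 -0.47824918  1.01967055]
[[ 0.8159143   0.5780309  -0.01281135]
 [ 0.46796094 -0.67323502 -0.57250954]
 [-0.33955326  0.46112351 -0.81979796]]
top (np.float64(378.34601395590386), 256.54564863340255, 196.80310429057056) [0.45417765 0.07232411 1.14277305]
[[ 2.27910957e-02 -9.99738497e-01  1.87161004e-03]
 [-9.98365037e-01 -2.28578652e-02 -5.23905516e-02]
 [ 5.24196324e-02 -6.74511951e-04 -9.98624918e-01]]
```

View pics/top0v.png

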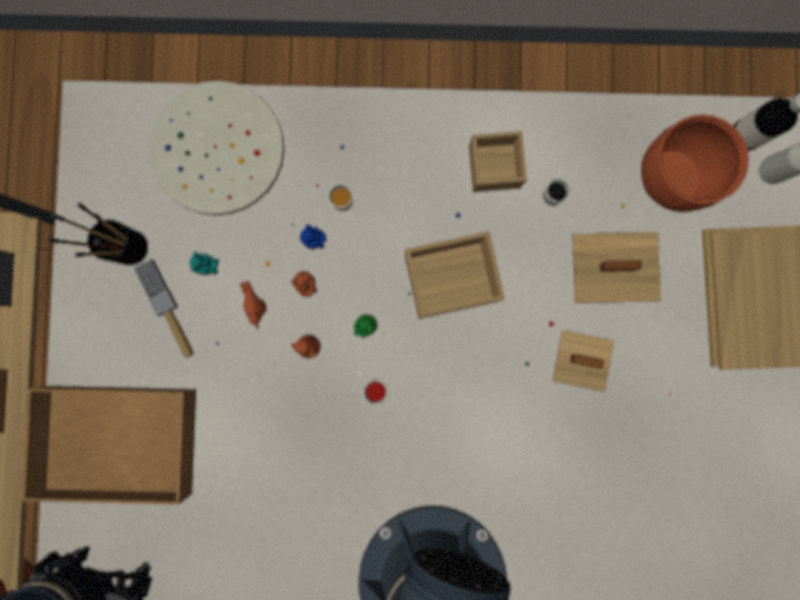

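View pics/scene0.png

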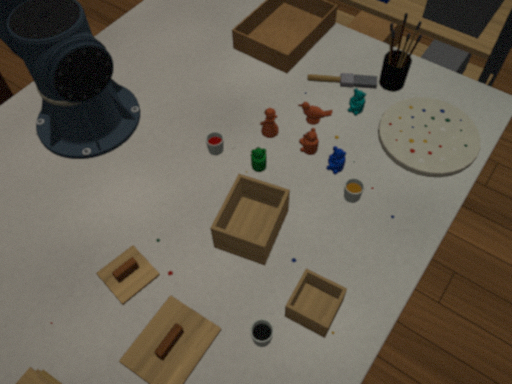

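Top view (800x600): large box at (453,275), large lid at (617,267). Clay-red figures are at (305,284), (307,346) and the bird at (253,303). In the scene view these are (310,141), (269,122) and (315,112). The blue, green and turquoise bears are excluded. I'll confirm which is the clay bear in a crop.

```bash
python3 - <<'E'
from h import *
a=cv2.imread("pics/top0.png");b=cv2.imread("pics/scene0.png")
A=cv2.resize(a[165:240,145:245],(400,300),interpolation=cv2.INTER_CUBIC)
A2=cv2.resize(a[140:215,250:350],(400,300),interpolation=cv2.INTER_CUBIC)
B=cv2.resize(b[90:165,245:345],(800,600),interpolation=cv2.INTER_CUBIC)
B=cv2.resize(B,(400,300))
L=cv2.resize(a[140:215,355:455],(400,300),interpolation=cv2.INTER_CUBIC)
cv2.imwrite("pics/crop1.png",np.vstack([np.hstack([A,B]),np.hstack([A2,L])]))
for n,im in(("top",a),("scene",b)):
    c=cal(n); hsv=cv2.cvtColor(im,cv2.COLOR_BGR2HSV)
    m=((hsv[...,0]<14)|(hsv[...,0]>174))&(hsv[...,1]>110)&(hsv[...,2]>60)
    k,l,s,ce=cv2.connectedComponentsWithStats(m.astype(np.uint8))
    for i in range(1,k):
        if 25<s[i,4]<1500: print(n,"red",s[i],ce[i].round(1),onz(c,*ce[i],.03).round(3))
    m=((hsv[...,0]>8)&(hsv[...,0]<30)&(hsv[...,1]>55)).astype(np.uint8)
    m=cv2.morphologyEx(m,cv2.MORPH_OPEN,np.ones((3,3)))
    for ct in cv2.findContours(m,cv2.RETR_EXTERNAL,cv2.CHAIN_APPROX_NONE)[0]:
        if 400<cv2.contourArea(ct)<8000:
            r=cv2.minAreaRect(ct); print(n,"wood",np.round(r[0],1),np.round(r[1],1),round(r[2],1))
            if n=="top":
              for z in(.018,.09):
                P=np.array([onz(c,*p,z)[:2] for p in cv2.boxPoints(r)]); e=P[1]-P[0]; g=P[2]-P[1]
                print("   z",z,P.mean(0).round(4),"sides",np.linalg.norm(e).round(4),np.linalg.norm(g).round(4),"dir",np.degrees(np.arctan2(e[1],e[0])).round(1),np.degrees(np.arctan2(g[1],g[0])).round(1))
E
```

```text
top red [384 167  26   7  89] [396.7 169.8] [ 0.602 -0.341  0.03 ]
top red [187 174  15  15 155] [194.5 181.3] [0.554 0.256 0.03 ]
top red [154 181  16  27 216] [161.2 194.4] [0.513 0.353 0.03 ]
top red [187 215  17  14 162] [196.1 221.3] [0.436 0.247 0.03 ]
top red [366 227  20   8  62] [374.9 230.7] [ 0.421 -0.278  0.03 ]
top red [234 245  13  12 121] [239.7 250.3] [0.355 0.117 0.03 ]
top wood [372.9 230.4] [34.1 33.7] 11.3
   z 0.018 [ 0.4216 -0.2757] sides 0.1001 0.1011 dir -10.8 -100.0
   z 0.09 [ 0.4236 -0.2534] sides 0.0936 0.0947 dir -10.8 -100.0
top wood [394.  170.7] [44.8 55.4] 88.5
   z 0.018 [ 0.6009 -0.3377] sides 0.1664 0.1345 dir -87.2 -178.5
   z 0.09 [ 0.5915 -0.3114] sides 0.1558 0.1259 dir -87.2 -178.5
top wood [290.2 175.3] [45.4 56.6] 77.5
   z 0.018 [ 0.5799 -0.0274] sides 0.1698 0.1363 dir -76.1 -166.7
   z 0.09 [ 0.5718 -0.0211] sides 0.159 0.1276 dir -76.1 -166.7
top wood [481.7 190.2] [90.6 62.3] 87.7
   z 0.018 [ 0.5492 -0.5994] sides 0.1874 0.271 dir -86.4 -178.4
   z 0.09 [ 0.5432 -0.5564] sides 0.1754 0.2536 dir -86.4 -178.4
top wood [318.1 102.7] [35.8
[... 164 characters left out ...]
2  22 303] [313.9 112.6] [0.511 0.349 0.03 ]
scene red [261 108  17  29 311] [269.4 123.7] [0.435 0.248 0.03 ]
scene red [300 128  18  26 231] [308.8 139.9] [0.55 0.26 0.03]
scene red [208 137  14   8  87] [214.3 140.3] [0.35 0.12 0.03]
scene red [113 258  23  19  99] [123.5 267.3] [ 0.411 -0.275  0.03 ]
scene red [156 325  26  31 167] [167.9 339.6] [ 0.595 -0.339  0.03 ]
scene wood [ 38. 375.] [16. 44.] 90.0
scene wood [169.5 345. ] [66.5 87.1] 34.8
scene wood [314.1 301.8] [49.2 54.1] 26.6
scene wood [127.6 273.4] [41.9 49.3] 51.0
scene wood [249.4 217.1] [64.8 81.8] 22.6
scene wood [501.5  71. ] [46. 19.] 90.0
scene wood [ 9.7 65. ] [54.3 28.5] 58.0
scene wood [110.   17.5] [35. 64.] 90.0
```

View pics/crop1.png

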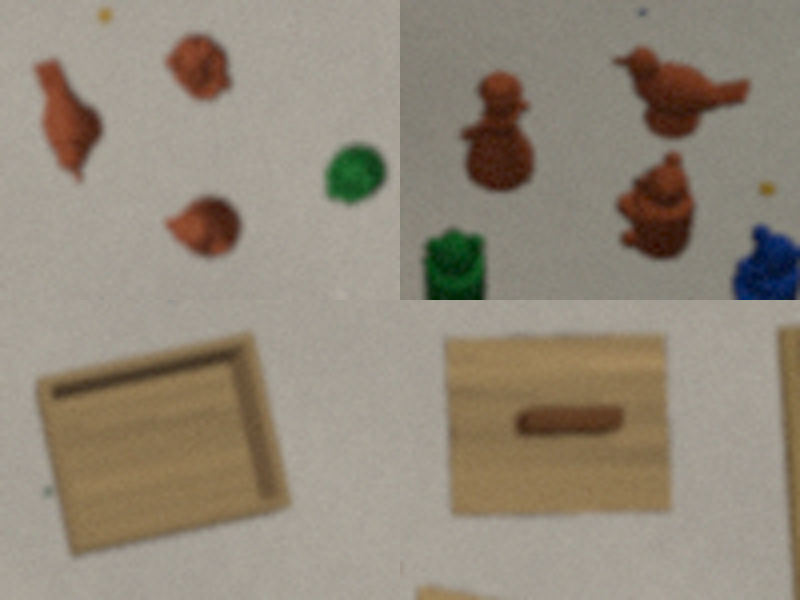

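The bear is the figure at top (194,181), scene (309,140). It has ears, a snout and a pot. (196,221) is the bell-skirted woman and (161,194) is the bird. Its world position from the two views is about (0.55, 0.257). I'm moving over it for a wrist look.

Call:
move_arm --deltas '[2.6, -1.5, 0, 0, 0, 0, 8.5, 2.6, -1.5, 0, 0, 0, 0, 8.5, 2.6, -1.5, 0, 0, 0, 0, 8.5, 2.6, -1.5, 0, 0, 0, 0, 8.5, 2.6, -1.5, 0, 0, 0, 0, 8.5, 2.6, -1.5, 0, 0, 0, 0, 8.5, 2.6, -1.5, 0, 0, 0, 0, 8.5, 2.6, -1.5, 0, 0, 0, 0, 8.5]'

```text
t: 0.9
tool_pos: [0.3247, 0.3655, 0.2311]
ee_rot: [[-0.973, 0.232, -0.0], [0.232, 0.973, -0.0], [0.0, -0.0, -1.0]]
ft_force: [-0.2, 0.4, -0.5]
width: 0.085
grip_force: 0.0
```

Call:
move_arm --deltas '[2.6, -1.5, 0, 0, 0, 0, 8.5, 2.6, -1.5, 0, 0, 0, 0, 8.5, 2.6, -1.5, 0, 0, 0, 0, 8.5, 2.6, -1.5, 0, 0, 0, 0, 8.5, 2.6, -1.5, 0, 0, 0, 0, 8.5, 2.6, -1.5, 0, 0, 0, 0, 8.5, 2.6, -1.5, 0, 0, 0, 0, 8.5, 0, 0, 0, 0, 0, 0, 8.5]'

```text
t: 1.7
tool_pos: [0.508, 0.2595, 0.2304]
ee_rot: [[-0.972, 0.234, -0.001], [0.234, 0.972, -0.001], [0.0, -0.001, -1.0]]
ft_force: [-0.7, 0.3, -0.6]
width: 0.0851
grip_force: 0.0
```

```bash
python3 - <<'E'
from h import *
s=arm.get_state(); print(s["t"],s["tool_pos"],s["qpos"]); print(np.round(s["ee_rot"],3),arm.grip_depth)
c=cal("wrist"); im=vision.snapshot("wrist"); cv2.imwrite("pics/w1.png",im)
print("cam",-c[3].T@c[4],c[0]); print(c[3].round(3))
print("bear expected",proj(c,[.552,.257,.0]),proj(c,[.552,.257,.07]))
E
```

```text
1.7 [0.50797438 0.25947966 0.23039706] [ 4.72597211e-01  3.62745417e-01  1.65063115e-01  1.37405868e+00
 -6.09215161e-04  7.09151272e-01]
[[-0.972  0.234 -0.001]
 [ 0.234  0.972 -0.001]
 [ 0.    -0.001 -1.   ]] 0.0187
cam [0.42686246 0.27927584 0.37243476] 332.11887198173577
[[ 0.234  0.972 -0.002]
 [ 0.92  -0.221  0.323]
 [ 0.314 -0.077 -0.946]]
bear expected [262.3468374  187.37656979] [263.62931196 210.29040326]
```

View pics/w1.png

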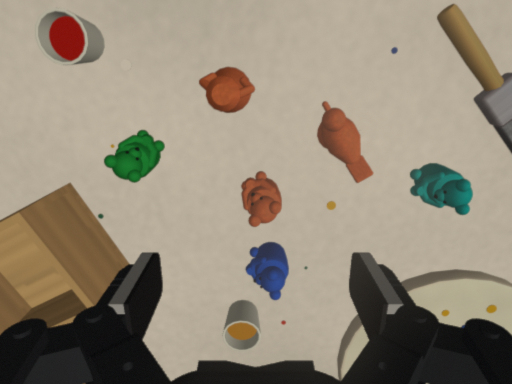

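Wrist view: the clay bear is at (262,198), with ears near (260,177) and (255,221), and its snout and paws toward the left, about −y. The woman is at (228,89), the bird at (343,142) and the blue bear at (268,268). I'm enlarging it to get the heading.

```bash
python3 - <<'E'
from h import *
im=cv2.imread("pics/w1.png"); c=cal("wrist")
cr=im[160:235,220:320]; cv2.imwrite("pics/crop2.png",cv2.resize(cr,(800,600),interpolation=cv2.INTER_CUBIC))
hsv=cv2.cvtColor(im,cv2.COLOR_BGR2HSV)
m=((hsv[...,0]<14)|(hsv[...,0]>174))&(hsv[...,1]>110)&(hsv[...,2]>50)
k,l,s,ce=cv2.connectedComponentsWithStats(m.astype(np.uint8))
for i in range(1,k):
    if s[i,4]>150: print(s[i],ce[i].round(1),onz(c,*ce[i],.03).round(4))
hb=(hsv[...,0]>105)&(hsv[...,0]<130)&(hsv[...,1]>120)
k,l,s,ce=cv2.connectedComponentsWithStats(hb.astype(np.uint8)); 
for i in range(1,k):
    if s[i,4]>150: print("blue",s[i],onz(c,*ce[i],.03).round(4))
print(cal("scene")[0], proj(cal("scene"),[.552,.257,0]))
E
```

```text
[  49   16   36   45 1211] [66.6 37.5] [0.3518 0.1137 0.03  ]
[ 199   67   56   45 1717] [227.2  89.1] [0.4324 0.2492 0.03  ]
[ 318  102   55   80 2039] [343.  141.5] [0.511  0.3528 0.03  ]
[ 242  172   39   55 1504] [260.9 199. ] [0.5534 0.2551 0.03  ]
blue [247 250  41  49 984] [0.6481 0.245  0.03  ]
496.494343260674 [307.93419162 148.28812007]
```

View pics/crop2.png

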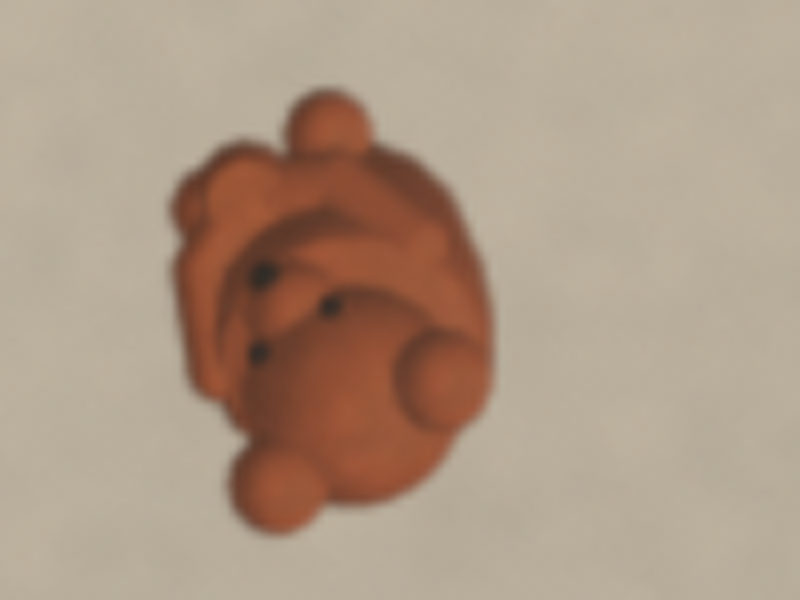

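```bash
python3 - <<'E'
from h import *
c=cal("wrist")
g=lambda u,v,z: onz(c,220+u/8,160+v/8,z)
e1=g(440,380,.063);e2=g(280,490,.063);m=(e1+e2)/2;d=e2-e1
print("ears",e1,e2,np.linalg.norm(d),"mid",m)
print("ear line deg",np.degrees(np.arctan2(d[1],d[0])),"nose",g(262,275,.05),"foot",g(330,130,.008),g(210,190,.02))
# belly: right edge at z~.019, width rays
print("right edge",g(493,300,.02))
for mm in (m,): 
    for n in("top","scene"): print(n,proj(cal(n),m))
E
```

```text
ears [0.55326545 0.26925792 0.063     ] [0.56330116 0.2461705  0.063     ] 0.025174285848112318 mid [0.5582833  0.25771421 0.063     ]
ear line deg -66.50623307744655 nose [0.53898928 0.24958098 0.05      ] foot [0.5345296 0.2602987 0.008    ] [0.53556813 0.24265811 0.02      ]
right edge [0.56080083 0.27767916 0.02      ]
top [191.95644969 178.78586413]
scene [311.8503412 133.4855914]
```

Bear: ear midpoint (0.558, 0.258), facing about −157°, so yaw is about 23.5°. The nose direction agrees. I'll grip along 113.5°, which means turning +0.645 rad.

Call:
move_arm --deltas '[1.0, 0, -2.4, 0, 0, 0.129, 6.6, 1.0, 0, -2.4, 0, 0, 0.129, 6.6, 1.0, 0, -2.4, 0, 0, 0.129, 6.6, 1.0, 0, -2.4, 0, 0, 0.129, 6.6, 0.9, -0.2, -2.4, 0, 0, 0.129, 6.6, 0, 0, 0, 0, 0, 0, 6.6, 0, 0, 0, 0, 0, 0, 6.6]'

```text
t: 2.45
tool_pos: [0.554, 0.2597, 0.1117]
ee_rot: [[-0.918, -0.396, -0.001], [-0.396, 0.918, -0.0], [0.001, 0.0, -1.0]]
ft_force: [-0.9, -0.5, 1.2]
width: 0.0659
grip_force: 0.0
```

```bash
python3 - <<'E'
from h import *
s=arm.get_state(); R=np.array(s["ee_rot"]); p=np.array(s["tool_pos"]); print(s["t"],p,np.degrees(np.arctan2(R[1,1],R[0,1])),s["width"])
c=cal("wrist"); im=vision.snapshot("wrist"); cv2.imwrite("pics/w2.png",im)
for z in(.0,.03,.065): print(proj(c,[p[0],p[1],z]))
E
```

```text
2.45 [0.55403506 0.25973204 0.11174972] 113.35294537186749 0.0658814391070009
[255.25081673 184.06707619]
[255.21180902 197.08918061]
[255.15267772 216.82922809]
```

View pics/w2.png

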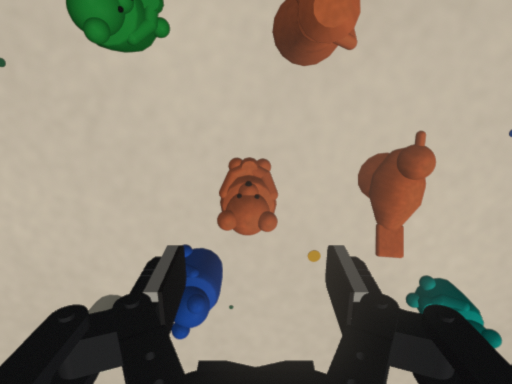

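Wrist view: the bear is symmetric about column 248, with ears at (226,222) and (268,222), directly facing up the image. The tool axis projects to column 255, so I shift about 5 mm and descend.

Call:
move_arm --deltas '[0.45, -0.35, 0, 0, 0, 0, 6.6, 0, 0, -2.5, 0, 0, 0, 6.6, 0, 0, -2.5, 0, 0, 0, 6.6, 0, 0, -2.5, 0, 0, 0, 6.6, 0, 0, -1.5, 0, 0, 0, 6.6, 0, 0, -1.0, 0, 0, 0, 6.6, 0, 0, 0, 0, 0, 0, 6.6]'

```text
t: 3.2
tool_pos: [0.5591, 0.2557, 0.011]
ee_rot: [[-0.917, -0.399, -0.001], [-0.399, 0.917, -0.0], [0.001, -0.0, -1.0]]
ft_force: [0.4, 0.7, 0.3]
width: 0.0661
grip_force: 0.0
```

Call:
move_arm --deltas '[0, 0, 0, 0, 0, 0, 3.4, 0, 0, 0, 0, 0, 0, 3.4, 0, 0, 0, 0, 0, 0, 3.4, 0, 0, 0, 0, 0, 0, 3.4, 0, 0, 0, 0, 0, 0, 3.4, 0, 0, 0, 0, 0, 0, 3.4]'

```text
t: 3.8
tool_pos: [0.5602, 0.2563, 0.0129]
ee_rot: [[-0.917, -0.4, 0.002], [-0.4, 0.917, 0.001], [-0.002, 0.0, -1.0]]
ft_force: [-2.0, -1.1, 7.3]
width: 0.0386
grip_force: 60.1
```

Call:
move_arm --deltas '[0, 0, 0.5, 0, 0, 0, 3.4, 0, 0, 1.5, 0, 0, 0, 3.4, 0, 0, 2.5, 0, 0, 0, 3.4, 0, 0, 3, 0, 0, 0, 3.4, 0, 0, 3, 0, 0, 0, 3.4, 0, 0, 3, 0, 0, 0, 3.4, 0, 0, 1, 0, 0, 0, 3.4]'

```text
t: 4.5
tool_pos: [0.5606, 0.2564, 0.1602]
ee_rot: [[-0.917, -0.4, 0.004], [-0.4, 0.917, 0.002], [-0.005, 0.0, -1.0]]
ft_force: [0.3, -0.0, -0.5]
width: 0.0383
grip_force: 60.3
```

Call:
move_arm --deltas '[0.1, -2.7, 0, 0, 0, -0.03, 3.4, 0.1, -3, 0, 0, 0, -0.03, 3.4, 0.1, -3, 0, 0, 0, -0.03, 3.4, 0.1, -3, 0, 0, 0, -0.03, 3.4, 0.1, -3, 0, 0, 0, -0.03, 3.4, 0.1, -3, 0, 0, 0, -0.02, 3.4, 0.1, -2, 0, 0, 0, 0, 3.4, 0, 0, 0, 0, 0, 0, 3.4]'

```text
t: 5.3
tool_pos: [0.5662, 0.0566, 0.156]
ee_rot: [[-0.972, -0.236, -0.0], [-0.236, 0.972, -0.001], [0.0, -0.0, -1.0]]
ft_force: [0.5, 0.7, -0.8]
width: 0.0383
grip_force: 60.4
```

```bash
python3 - <<'E'
from h import *
s=arm.get_state(); R=np.array(s["ee_rot"]); p=np.array(s["tool_pos"]); print(s["t"],p,np.degrees(np.arctan2(R[1,1],R[0,1])),s["width"],s["ft_force"])
c=cal("wrist"); w=vision.snapshot("wrist"); b=vision.snapshot("scene"); cv2.imwrite("pics/w3r.png",w)
B=cv2.resize(b[100:280,180:340],(480,540),interpolation=cv2.INTER_CUBIC)[:480]
cv2.imwrite("pics/w3.png",cv2.resize(np.hstack([cv2.resize(w,(640,480)),B]),(800,343)))
# predicted rim corners
y=np.radians(13.6); bx=np.array([np.cos(y),np.sin(y)]);by=np.array([-bx[1],bx[0]])
for i,j in((-1,-1),(-1,1),(1,1),(1,-1)):
    q=np.array([.5718,-.0211])+i*.063*bx+j*.078*by; print(proj(c,[*q,.09]).round(1))
E
```

```text
5.3 [0.5662069  0.0565938  0.15603964] 103.6656114842575 0.03826568204445127 [ 0.54366985  0.7272999  -0.77493267]
[-2.2 87.3]
[257.4  87.8]
[256.8 269.7]
[ 41.  269.2]
```

View pics/w3.png

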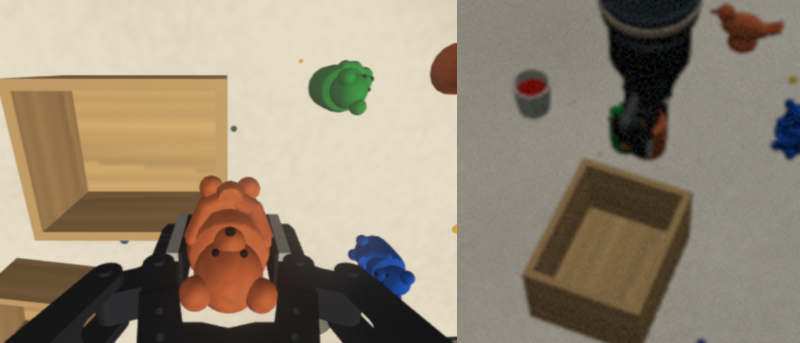

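Bear is held upright and centred. The box rim corners at about (0,88), (254,86) and (41,269) match the prediction within 2 mm. Moving over the box and lowering.

Call:
move_arm --deltas '[0.3, -2.2, 0, 0, 0, 0, 3.4, 0.4, -2.8, 0, 0, 0, 0, 3.4, 0.4, -2.7, 0, 0, 0, 0, 3.4, 0, 0, 0, 0, 0, 0, 3.4]'

```text
t: 5.8
tool_pos: [0.5776, -0.0197, 0.156]
ee_rot: [[-0.971, -0.238, -0.0], [-0.238, 0.971, -0.001], [0.0, -0.0, -1.0]]
ft_force: [0.0, 0.7, -1.1]
width: 0.0382
grip_force: 60.5
```

Call:
move_arm --deltas '[0, 0, -2, 0, 0, 0, 3.4, 0, 0, -2.5, 0, 0, 0, 3.4, 0, 0, -2.5, 0, 0, 0, 3.4, 0, 0, -2.5, 0, 0, 0, 3.4, 0, 0, -2, 0, 0, 0, 3.4, 0, 0, -1, 0, 0, 0, 3.4, 0, 0, 0, 0, 0, 0, 3.4]'

```text
t: 6.5
tool_pos: [0.5765, -0.0172, 0.0302]
ee_rot: [[-0.971, -0.24, -0.002], [-0.24, 0.971, 0.0], [0.002, 0.001, -1.0]]
ft_force: [-0.8, -0.2, -0.9]
width: 0.0383
grip_force: 60.5
```

Call:
move_arm --deltas '[0, 0, -0.3, 0, 0, 0, 3.4, 0, 0, -0.2, 0, 0, 0, 3.4, 0, 0, -0.2, 0, 0, 0, 3.4, 0, 0, 0, 0, 0, 0, 3.4]'

```text
t: 6.9
tool_pos: [0.5775, -0.0181, 0.0245]
ee_rot: [[-0.971, -0.239, 0.0], [-0.239, 0.971, 0.0], [-0.0, -0.0, -1.0]]
ft_force: [-0.1, 0.1, -1.5]
width: 0.038
grip_force: 60.5
```

Call:
move_arm --deltas '[0, 0, -0.1, 0, 0, 0, 3.4, 0, 0, -0.1, 0, 0, 0, 3.4, 0, 0, 0, 0, 0, 0, 3.4]'

```text
t: 7.2
tool_pos: [0.5773, -0.0181, 0.0222]
ee_rot: [[-0.971, -0.239, -0.0], [-0.239, 0.971, 0.0], [0.0, 0.0, -1.0]]
ft_force: [-0.4, 1.7, -0.6]
width: 0.0384
grip_force: 60.5
```

Call:
move_arm --deltas '[0, 0, -0.1, 0, 0, 0, 3.4, 0, 0, 0, 0, 0, 0, 3.4]'

```text
t: 7.4
tool_pos: [0.5773, -0.0181, 0.0212]
ee_rot: [[-0.971, -0.239, -0.0], [-0.239, 0.971, 0.0], [0.0, 0.0, -1.0]]
ft_force: [-0.3, -0.3, -0.1]
width: 0.0383
grip_force: 60.5
```

Call:
move_arm --deltas '[0, 0, -0.1, 0, 0, 0, 3.4, 0, 0, 0, 0, 0, 0, 3.4]'

```text
t: 7.6
tool_pos: [0.5774, -0.0181, 0.0209]
ee_rot: [[-0.971, -0.239, 0.0], [-0.239, 0.971, -0.0], [-0.0, -0.0, -1.0]]
ft_force: [-4.1, -0.6, 10.4]
width: 0.0385
grip_force: 61.6
```

Floor contact felt (10 N). Releasing and lifting out.

Call:
move_arm --deltas '[0, 0, 0, 0, 0, 0, 4.2, 0, 0, 0, 0, 0, 0, 5, 0, 0, 0, 0, 0, 0, 6.2, 0, 0, 0, 0, 0, 0, 6.2, 0, 0, 0, 0, 0, 0, 6.2]'

```text
t: 8.1
tool_pos: [0.5773, -0.0181, 0.0203]
ee_rot: [[-0.971, -0.239, -0.0], [-0.239, 0.971, -0.0], [0.0, 0.0, -1.0]]
ft_force: [-0.6, -0.2, -0.6]
width: 0.0617
grip_force: 0.0
```

Call:
move_arm --deltas '[0, 0, 1, 0, 0, 0, 6.2, 0, 0, 2, 0, 0, 0, 6.2, 0, 0, 3, 0, 0, 0, 6.2, 0, 0, 3, 0, 0, 0, 6.2, 0, 0, 3, 0, 0, 0, 6.2, 0, 0, 3, 0, 0, 0, 6.2, 0, 0, 1.5, 0, 0, 0, 6.2]'

```text
t: 8.8
tool_pos: [0.5781, -0.0181, 0.1889]
ee_rot: [[-0.971, -0.239, 0.004], [-0.239, 0.971, -0.0], [-0.003, -0.001, -1.0]]
ft_force: [0.2, -0.5, -0.1]
width: 0.0618
grip_force: 0.0
```

Call:
move_arm --deltas '[0, -2, 0, 0, 0, 0, 6.2, 0, -3, 0, 0, 0, 0, 6.2, 0, -3, 0, 0, 0, 0, 6.2, 0, -3, 0, 0, 0, 0, 6.2, 0, -3, 0, 0, 0, 0, 6.2, 0, -3, 0, 0, 0, 0, 6.2, 0, -3, 0, 0, 0, 0, 6.2, 0, -2, 0, 0, 0, 0, 6.2]'

```text
t: 9.6
tool_pos: [0.5771, -0.24, 0.1859]
ee_rot: [[-0.971, -0.238, 0.0], [-0.238, 0.971, -0.0], [-0.0, -0.0, -1.0]]
ft_force: [0.0, -0.3, 0.5]
width: 0.0619
grip_force: 0.0
```

```bash
python3 - <<'E'
from h import *
s=arm.get_state(); R=np.array(s["ee_rot"]); p=np.array(s["tool_pos"]); print(s["t"],p,np.degrees(np.arctan2(R[1,1],R[0,1])),s["qpos"])
c=cal("wrist"); w=vision.snapshot("wrist"); a=vision.snapshot("top"); b=vision.snapshot("scene")
cv2.imwrite("pics/w4r.png",w);cv2.imwrite("pics/t4r.png",a)
A=cv2.resize(a[135:215,245:345],(400,320),interpolation=cv2.INTER_CUBIC)
B=cv2.resize(b[165:265,200:325],(400,320),interpolation=cv2.INTER_CUBIC)
cv2.imwrite("pics/v4.png",np.hstack([cv2.resize(w,(400,300)),np.zeros((300,1,3),np.uint8),cv2.resize(np.vstack([A,B]),(250,300))]))
hsv=cv2.cvtColor(w,cv2.COLOR_BGR2HSV)
# grip bar: dark reddish brown
m=((hsv[...,0]<13)&(hsv[...,1]>120)&(hsv[...,2]<170)).astype(np.uint8)
for ct in cv2.findContours(m,cv2.RETR_EXTERNAL,cv2.CHAIN_APPROX_NONE)[0]:
    if cv2.contourArea(ct)>200:
        r=cv2.minAreaRect(ct);print("bar?",r,onz(c,*r[0],.05))
print("expected bar",proj(c,[.6009,-.3377,.05]))
E
```

```text
9.6 [ 0.57709078 -0.23995072  0.18594822] 103.76223645209363 [-3.93962742e-01  4.87039877e-01  2.40194465e-01  1.32346287e+00
 -1.67015819e-04 -6.34159184e-01]
bar? ((41.0, 306.5), (127.0, 82.0), 90.0) [ 0.76296794 -0.4170101   0.05      ]
bar? ((481.6151428222656, 219.1261444091797), (78.18250274658203, 49.31338882446289), 38.1572265625) [ 0.56840389 -0.02941694  0.05      ]
bar? ((139.38365173339844, 161.37246704101562), (78.71402740478516, 10.244601249694824), 10.222168922424316) [ 0.58890962 -0.34000743  0.05      ]
expected bar [140.25103769 174.94018192]
```

View pics/v4.png

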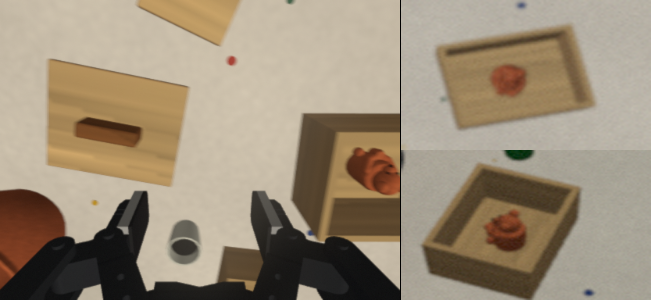

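Bear stands in the box. In the wrist view the large lid's board corners are at about (50,59), (188,87), (171,186), (47,165) in a 400-wide view, with the bar at (108,130). I'm measuring the lid pose more finely.

```bash
python3 - <<'E'
from h import *
w=cv2.imread("pics/w4r.png"); c=cal("wrist"); hsv=cv2.cvtColor(w,cv2.COLOR_BGR2HSV)
m=((hsv[...,0]<30)&(hsv[...,1]>70)&(np.arange(512)[None]<262)).astype(np.uint8)
m=cv2.morphologyEx(m,cv2.MORPH_OPEN,np.ones((5,5)))
k,l,s,ce=cv2.connectedComponentsWithStats(m); i=l[140,140]; print(s[i])
ct=max(cv2.findContours((l==i).astype(np.uint8),cv2.RETR_EXTERNAL,cv2.CHAIN_APPROX_NONE)[0],key=cv2.contourArea)
q=cv2.approxPolyDP(ct,12,True)[:,0]; print(q.tolist())
P=np.array([onz(c,*x,.018)[:2] for x in q]); print(P.round(4))
for a,b in zip(P,np.roll(P,-1,0)): d=b-a; print(np.linalg.norm(d).round(4),np.degrees(np.arctan2(d[1],d[0])).round(1))
print("mean",P.mean(0))
r=P=np.array([onz(c,*x,.018)[:2] for x in ct[:,0]],np.float32); print("minrect",cv2.minAreaRect(r))
# bar pixel hue/val map
cv2.imwrite("pics/bar.png",cv2.resize(w[60:240,50:250],(800,720))[:600])
print(hsv[145:195:3,139].tolist())
E
```

```text
[   60    76   181   163 22951]
[[62, 76], [60, 210], [218, 238], [240, 111]]
[[ 0.5382 -0.4243]
 [ 0.6689 -0.4192]
 [ 0.6617 -0.2581]
 [ 0.5303 -0.2648]]
0.1307 2.2
0.1613 92.5
0.1316 -177.1
0.1598 -87.2
mean [ 0.59978944 -0.34159507]
minrect ((0.5996251106262207, -0.34124457836151123), (0.13337752223014832, 0.1627337783575058), 2.6133127212524414)
[[18, 122, 165], [18, 123, 166], [18, 123, 176], [17, 127, 157], [12, 173, 62], [12, 173, 62], [13, 179, 60], [13, 179, 100], [13, 171, 119], [13, 171, 119], [13, 171, 119], [14, 173, 124], [13, 173, 121], [18, 124, 171], [18, 123, 172], [18, 122, 173], [18, 123, 176]]
```

Lid centre is about (0.600, −0.340), yaw 2.5°. The sides measure 131×161 mm, so it's the large one. Gripping across the bar: turn −1.768 rad, which keeps the camera on the free side.

Call:
move_arm --deltas '[0.3, -1.2, 0, 0, 0, -0.14, 5.5, 0.3, -1.3, 0, 0, 0, -0.14, 5.5, 0.3, -1.3, 0, 0, 0, -0.14, 5.5, 0.3, -1.3, 0, 0, 0, -0.14, 5.5, 0.3, -1.3, 0, 0, 0, -0.14, 5.5, 0.3, -1.3, 0, 0, 0, -0.14, 5.5, 0.3, -1.3, 0, 0, 0, -0.14, 5.5, 0.2, -1, 0, 0, 0, -0.14, 5.5]'

```text
t: 10.55
tool_pos: [0.6008, -0.3374, 0.1856]
ee_rot: [[-0.634, 0.773, 0.0], [0.773, 0.634, 0.0], [0.0, 0.0, -1.0]]
ft_force: [0.3, 0.0, -0.0]
width: 0.0551
grip_force: 0.0
```

Call:
move_arm --deltas '[0, 0, -2, 0, 0, -0.14, 5.5, 0, 0, -2, 0, 0, -0.14, 5.5, 0, 0, -2, 0, 0, -0.14, 5.5, 0, 0, -2, 0, 0, -0.14, 5.5, 0, 0, 0, 0, 0, -0.09, 5.5, 0, 0, 0, 0, 0, 0, 5.5, 0, 0, 0, 0, 0, 0, 5.5]'

```text
t: 11.25
tool_pos: [0.6009, -0.3374, 0.106]
ee_rot: [[-0.046, 0.999, 0.001], [0.999, 0.046, -0.0], [-0.0, 0.001, -1.0]]
ft_force: [0.4, 0.8, 0.2]
width: 0.0551
grip_force: 0.0
```

```bash
python3 - <<'E'
from h import *
s=arm.get_state(); R=np.array(s["ee_rot"]); p=np.array(s["tool_pos"]); print(s["t"],p,np.degrees(np.arctan2(R[1,1],R[0,1])),s["qpos"])
c=cal("wrist"); w=vision.snapshot("wrist"); cv2.imwrite("pics/w5.png",w)
for z in(.018,.05): print(proj(c,[*p[:2],z]))
hsv=cv2.cvtColor(w,cv2.COLOR_BGR2HSV)
m=((hsv[...,0]<16)&(hsv[...,1]>145)&(hsv[...,2]>85)).astype(np.uint8)
m=cv2.morphologyEx(m,cv2.MORPH_OPEN,np.ones((3,3)))
for ct in cv2.findContours(m,cv2.RETR_EXTERNAL,cv2.CHAIN_APPROX_NONE)[0]:
    if cv2.contourArea(ct)>300:
        P=np.array([onz(c,*x,.05)[:2] for x in ct[:,0]],np.float32); print("bar top?",cv2.boundingRect(ct),cv2.minAreaRect(P))
E
```

```text
11.25 [ 0.60086942 -0.33739748  0.10599132] 2.624560713077448 [-5.11704305e-01  6.54837868e-01  3.17087359e-01  1.23232525e+00
  1.37672280e-04  1.01328494e+00]
[255.48851584 193.52887616]
[255.54473528 210.44572881]
bar top? (421, 261, 91, 114) ((0.7603911757469177, -0.42048531770706177), (0.06215789169073105, 0.1142958477139473), 16.680896759033203)
bar top? (242, 153, 28, 108) ((0.6006829142570496, -0.33675870299339294), (0.017049569636583328, 0.07438595592975616), 2.5705792903900146)
```

View pics/w5.png

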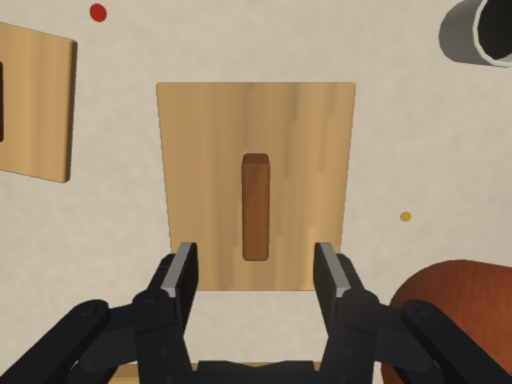

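Wrist view: bar at (256,207) is centred between the fingers, square at 2.6°, bar centre (0.601, −0.339). Descending and gripping.

Call:
move_arm --deltas '[0, -0.1, -2, 0, 0, 0, 5.5, 0, 0, -2.5, 0, 0, 0, 5.5, 0, 0, -2, 0, 0, 0, 5.5, 0, 0, -1.2, 0, 0, 0, 5.5, 0, 0, -0.5, 0, 0, 0, 5.5, 0, 0, 0, 0, 0, 0, 5.5]'

```text
t: 11.9
tool_pos: [0.6004, -0.339, 0.0234]
ee_rot: [[-0.043, 0.999, -0.0], [0.999, 0.043, 0.0], [0.0, -0.0, -1.0]]
ft_force: [0.8, -0.1, 0.8]
width: 0.0549
grip_force: 0.0
```

Call:
move_arm --deltas '[0, 0, 0, 0, 0, 0, 1.4, 0, 0, 0, 0, 0, 0, 1.4, 0, 0, 0, 0, 0, 0, 1.4, 0, 0, 0, 0, 0, 0, 1.4, 0, 0, 0, 0, 0, 0, 1.4, 0, 0, 0, 0, 0, 0, 1.4, 0, 0, 0, 0, 0, 0, 1.4]'

```text
t: 12.6
tool_pos: [0.6009, -0.3394, 0.0244]
ee_rot: [[-0.042, 0.999, 0.001], [0.999, 0.042, -0.001], [-0.001, 0.001, -1.0]]
ft_force: [-0.7, 0.9, 6.2]
width: 0.017
grip_force: 60.2
```

Bar gripped (17 mm, 60 N). Lifting and carrying to above the box at (0.572, −0.022), turning +0.195.

Call:
move_arm --deltas '[0, 0, 0.5, 0, 0, 0, 1.4, 0, 0, 1.5, 0, 0, 0, 1.4, 0, 0, 2.5, 0, 0, 0, 1.4, 0, 0, 3, 0, 0, 0, 1.4, 0, 0, 3, 0, 0, 0, 1.4, 0, 0, 3, 0, 0, 0, 1.4, 0, 0, 2.5, 0, 0, 0, 1.4, 0, 0, 1, 0, 0, 0, 1.4]'

```text
t: 13.4
tool_pos: [0.601, -0.3395, 0.1963]
ee_rot: [[-0.042, 0.999, 0.003], [0.999, 0.042, -0.002], [-0.002, 0.003, -1.0]]
ft_force: [0.9, 0.4, -2.8]
width: 0.0173
grip_force: 59.0
```

Call:
move_arm --deltas '[-0.2, 1.5, 0, 0, 0, 0.015, 1.4, -0.2, 2.5, 0, 0, 0, 0.02, 1.4, -0.3, 3, 0, 0, 0, 0.02, 1.4, -0.3, 3, 0, 0, 0, 0.02, 1.4, -0.3, 3, 0, 0, 0, 0.02, 1.4, -0.3, 3, 0, 0, 0, 0.02, 1.4, -0.3, 3, 0, 0, 0, 0.02, 1.4, -0.3, 3, 0, 0, 0, 0.02, 1.4]'

```text
t: 14.2
tool_pos: [0.5777, -0.1179, 0.1926]
ee_rot: [[-0.196, 0.981, -0.001], [0.981, 0.196, 0.0], [0.0, -0.001, -1.0]]
ft_force: [-0.0, 0.3, -2.0]
width: 0.0169
grip_force: 58.9
```

Call:
move_arm --deltas '[-0.3, 3, 0, 0, 0, 0.02, 1.4, -0.3, 3, 0, 0, 0, 0.02, 1.4, -0.1, 2, 0, 0, 0, 0, 1.4, 0, 1, 0, 0, 0, 0, 1.4, 0, 0, 0, 0, 0, 0, 1.4, 0, 0, 0, 0, 0, 0, 1.4]'

```text
t: 14.8
tool_pos: [0.5713, -0.0298, 0.193]
ee_rot: [[-0.235, 0.972, -0.0], [0.972, 0.235, -0.0], [-0.0, -0.0, -1.0]]
ft_force: [0.4, -0.5, -2.6]
width: 0.017
grip_force: 58.9
```

```bash
python3 - <<'E'
from h import *
s=arm.get_state(); R=np.array(s["ee_rot"]); p=np.array(s["tool_pos"]); print(s["t"],p,np.degrees(np.arctan2(R[1,1],R[0,1])),s["width"],s["ft_force"])
b=vision.snapshot("scene"); cv2.imwrite("pics/s6.png",b)
c=cal("wrist"); w=vision.snapshot("wrist"); cv2.imwrite("pics/w6.png",w)
B=cv2.resize(b[60:260,150:350],(400,400),interpolation=cv2.INTER_CUBIC)
cv2.imwrite("pics/v6.png",np.hstack([cv2.resize(w,(400,300)),B[:300]]))
# rectify the board top corners expected if level
y=np.radians(13.7)
E
```

```text
14.8 [ 0.57132545 -0.0297706   0.1929869 ] 13.565580243569547 0.01704400816753202 [ 0.38258432 -0.50179441 -2.64126801]
```

View pics/v6.png

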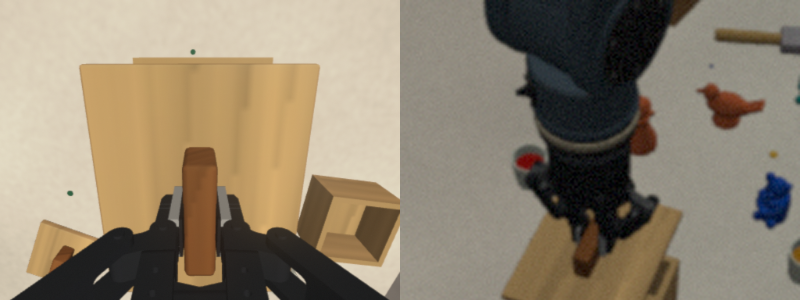

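The lid hangs level and square. The box's far (+y) rim corners show at (170,74) and (348,74) native, so I can check the box position with them.

```bash
python3 - <<'E'
from h import *
c=cal("wrist"); w=cv2.imread("pics/w6.png")
hsv=cv2.cvtColor(w,cv2.COLOR_BGR2HSV); m=(hsv[...,1]>70)&(hsv[...,0]<30)
r=m[77,:]; print("cols",np.flatnonzero(r)[[0,-1]]); print("rows",[np.flatnonzero(m[:140,u])[0] for u in(190,256,330)])
u0,u1=np.flatnonzero(r)[[0,-1]]; v=np.flatnonzero(m[:140,256])[0]
a,b=onz(c,u0,v,.09),onz(c,u1,v,.09); d=a-b; print(a,b,np.linalg.norm(d),np.degrees(np.arctan2(-d[1],-d[0])))
x=np.array([np.cos(.2385),np.sin(.2385)]); y=np.array([-x[1],x[0]])
print("box centre",(a+b)[:2]/2-y*.078)
E
```

```text
cols [170 349]
rows [np.int64(73), np.int64(73), np.int64(73)]
[0.49357807 0.03752552 0.09      ] [0.61498328 0.06679171 0.09      ] 0.12488288815297056 13.553260367785185
box centre [ 0.57270782 -0.02363347]
```

Rim width 125 mm (expected 126), box centre (0.5725, −0.023), consistent. Lowering.

Call:
move_arm --deltas '[0.1, 0.65, 0, 0, 0, 0, 1.4, 0, 0, -1.5, 0, 0, 0, 1.4, 0, 0, -2, 0, 0, 0, 1.4, 0, 0, -2, 0, 0, 0, 1.4, 0, 0, -1.2, 0, 0, 0, 1.4, 0, 0, -0.7, 0, 0, 0, 1.4, 0, 0, 0, 0, 0, 0, 1.4]'

```text
t: 15.6
tool_pos: [0.572, -0.0227, 0.1188]
ee_rot: [[-0.235, 0.972, -0.001], [0.972, 0.235, 0.0], [0.0, -0.001, -1.0]]
ft_force: [-0.4, -0.4, -2.5]
width: 0.0171
grip_force: 59.0
```

Call:
move_arm --deltas '[0, 0, -0.3, 0, 0, 0, 1.4, 0, 0, -0.3, 0, 0, 0, 1.4, 0, 0, -0.2, 0, 0, 0, 1.4, 0, 0, 0, 0, 0, 0, 1.4]'

```text
t: 16.0
tool_pos: [0.5723, -0.0226, 0.1113]
ee_rot: [[-0.235, 0.972, -0.0], [0.972, 0.235, 0.0], [0.0, -0.0, -1.0]]
ft_force: [-0.2, 0.2, -2.2]
width: 0.0169
grip_force: 59.0
```

Call:
move_arm --deltas '[0, 0, -0.2, 0, 0, 0, 1.4, 0, 0, -0.1, 0, 0, 0, 1.4, 0, 0, 0, 0, 0, 0, 1.4]'

```text
t: 16.3
tool_pos: [0.5723, -0.0226, 0.1082]
ee_rot: [[-0.235, 0.972, -0.0], [0.972, 0.235, -0.0], [0.0, -0.0, -1.0]]
ft_force: [-0.3, 0.3, -2.8]
width: 0.0168
grip_force: 59.0
```

Call:
move_arm --deltas '[0, 0, -0.1, 0, 0, 0, 1.4, 0, 0, 0, 0, 0, 0, 1.4]'

```text
t: 16.5
tool_pos: [0.5723, -0.0226, 0.1072]
ee_rot: [[-0.235, 0.972, -0.0], [0.972, 0.235, -0.0], [0.0, -0.0, -1.0]]
ft_force: [0.8, -0.4, -1.9]
width: 0.0169
grip_force: 59.0
```

Call:
move_arm --deltas '[0, 0, -0.1, 0, 0, 0, 1.4, 0, 0, 0, 0, 0, 0, 1.4]'

```text
t: 16.7
tool_pos: [0.5724, -0.0226, 0.1064]
ee_rot: [[-0.235, 0.972, 0.0], [0.972, 0.235, -0.0], [-0.0, 0.0, -1.0]]
ft_force: [0.2, 0.0, -0.3]
width: 0.017
grip_force: 59.2
```

Height 0.1064 is as predicted and the weight has just come off. One more 0.5 mm, then release.

Call:
move_arm --deltas '[0, 0, -0.05, 0, 0, 0, 1.4, 0, 0, 0, 0, 0, 0, 1.4]'

```text
t: 16.9
tool_pos: [0.5724, -0.0226, 0.1064]
ee_rot: [[-0.235, 0.972, 0.001], [0.972, 0.235, -0.0], [-0.0, 0.001, -1.0]]
ft_force: [-3.4, 0.4, 7.9]
width: 0.0172
grip_force: 60.2
```

Call:
move_arm --deltas '[0, 0, 0, 0, 0, 0, 2.2, 0, 0, 0, 0, 0, 0, 3.2, 0, 0, 0, 0, 0, 0, 4.5, 0, 0, 0, 0, 0, 0, 4.5, 0, 0, 0, 0, 0, 0, 4.5]'

```text
t: 17.4
tool_pos: [0.5723, -0.0226, 0.1057]
ee_rot: [[-0.235, 0.972, -0.0], [0.972, 0.235, -0.0], [-0.0, -0.0, -1.0]]
ft_force: [0.4, -0.5, 0.1]
width: 0.0452
grip_force: 0.0
```

Call:
move_arm --deltas '[0, 0, 1, 0, 0, 0, 4.5, 0, 0, 2, 0, 0, 0, 4.5, 0, 0, 3, 0, 0, 0, 4.5, 0, 0, 3, 0, 0, 0, 4.5, -2, 2, 2, 0, 0, 0, 4.5, -2, 3, 0, 0, 0, 0, 4.5, -2, 3, 0, 0, 0, 0, 4.5, 0, 0, 0, 0, 0, 0, 4.5]'

```text
t: 18.2
tool_pos: [0.5107, 0.0599, 0.2171]
ee_rot: [[-0.237, 0.971, 0.001], [0.971, 0.237, 0.001], [0.001, 0.001, -1.0]]
ft_force: [0.9, 0.5, -0.7]
width: 0.0451
grip_force: 0.0
```

```bash
python3 - <<'E'
from h import *
s=arm.get_state(); print(s["t"],s["tool_pos"])
b=vision.snapshot("scene"); a=vision.snapshot("top"); w=vision.snapshot("wrist")
B=cv2.resize(b[150:270,180:340],(400,300),interpolation=cv2.INTER_CUBIC); A=cv2.resize(a[130:220,230:350],(400,300),interpolation=cv2.INTER_CUBIC)
cv2.imwrite("pics/v7.png",np.vstack([np.hstack([A,B]),np.hstack([cv2.resize(w,(400,300)),np.zeros((300,400,3),np.uint8)])]))
c=cal("top"); hsv=cv2.cvtColor(a,cv2.COLOR_BGR2HSV)
m=((hsv[...,0]>4)&(hsv[...,0]<30)&(hsv[...,1]>55)).astype(np.uint8); m=cv2.morphologyEx(m,cv2.MORPH_OPEN,np.ones((3,3)))
for ct in cv2.findContours(m,cv2.RETR_EXTERNAL,cv2.CHAIN_APPROX_NONE)[0]:
    P=np.array([onz(c,*x,.1)[:2] for x in ct[:,0]],np.float32)
    if cv2.contourArea(ct)>400: print(cv2.minAreaRect(P))
E
```

```text
18.2 [0.51065405 0.0599328  0.21712099]
((0.423758864402771, -0.25030553340911865), (0.09362778067588806, 0.09235383570194244), 79.20114135742188)
((0.5424399971961975, -0.5539973974227905), (0.25069841742515564, 0.17391149699687958), 3.4894516468048096)
((0.3450222313404083, 0.6002517938613892), (0.6768853068351746, 0.338861882686615), 3.3379335403442383)
((0.7767616510391235, -0.09422674775123596), (0.10153872519731522, 0.09804932028055191), 6.048210620880127)
((0.7793096303939819, -0.45047152042388916), (0.16529402136802673, 0.20005889236927032), 45.782752990722656)
((0.8343026638031006, 0.08494210243225098), (0.3321192264556885, 1.4453191757202148), 0.16249145567417145)
```

View pics/v7.png

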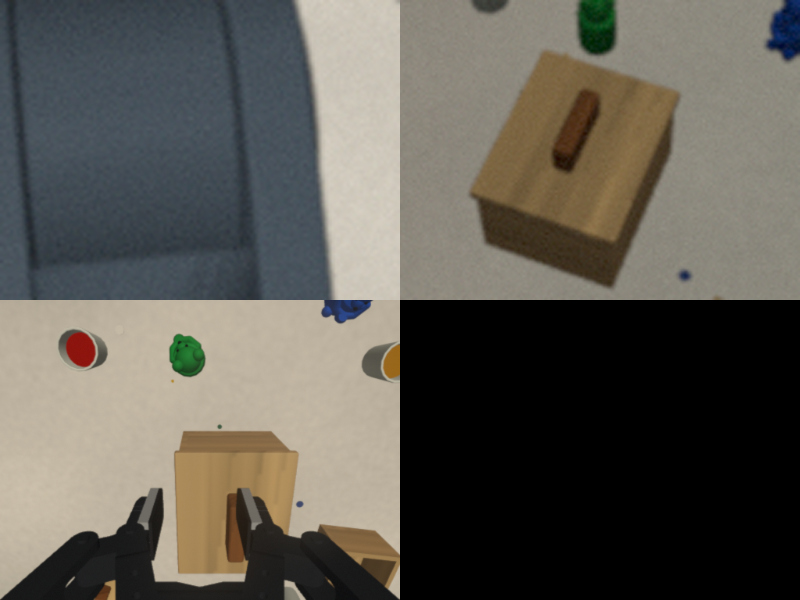

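The lid lies flat and square on the rim and the gripper is clear, so I'm handing in.

```bash
python3 -c "
from plant import arm
print(arm.close_job())"
```

```text
the job is handed in; nothing more can be done
None
```

The bear stands upright in the larger box and its lid lies flat on the rim, both set down gently; I handed the job in at about 18 s of the 61 s, and no verdict came back.

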